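# Seat the measuring head on its kinematic base

### The job

The parcel measuring head was taken off for cleaning and sits in its cradle. Put it back on its kinematic base with every ball foot fully home: the two feet under the lens end in the cone and the groove, the rear foot on the flat pad. How far the feet are screwed out is not known, so feel for the seats and set it down gently; once home, press it straight down with about 10 N (17 N at the very most) to bed the feet. Then swing the red clip right round over the rear of the plate, let go, and leave the other things on the bench where they are.

Things in the scene. Friction and masses are not known exactly. Their poses are not given: they have to be found in the camera images.
- head: Loose, 0.54 to 0.66 kg: aluminium plate 118 (x) x 130 (y) x 8 mm; on it, 12 mm ahead of its middle, a blue housing 70 (x) x 46 (y) x 60 mm to grip across y; below, three steel ball feet of 16 mm. Origin: middle of the plate's underside; x to the lens end, z up. Plate to z 8 mm, housing to 68 mm. Home: level, axes as base, x and y those of its origin, 37.3 to 45.3 mm above the bench by the feet
- head_top (a point): Centre of the flat top of the blue housing: x 12, y 0, z 68 mm in head, about above the middle of the three feet. Its axes are those of head
- foot_cone (a point): Plate-fixed point on the axis of the front left levelling screw (belongs in the cone): x 43, y 42, z -14 mm in head. The ball's centre lies on this axis, 4 mm above to 4 mm below it
- foot_groove (a point): Plate-fixed point on the axis of the front right levelling screw (belongs in the groove): x 43, y -42, z -14 mm in head. The ball's centre lies on this axis, 4 mm above to 4 mm below it
- foot_flat (a point): Plate-fixed point on the axis of the rear levelling screw (belongs on the flat pad): x -43, y 0, z -14 mm in head. The ball's centre lies on this axis, 4 mm above to 4 mm below it, all three alike; they are tight and do not turn
- base: Kinematic base bolted to the bench, rigid: dark steel plate from x -104 to 76, 132 (y) x 10 mm, with three bright steel seats and the clip post at x -83, y 0. Origin: on the bench below the middle of the head's place; x to the lens end, z up. The seats are dry: a foot that is a little off rides on a slanted seat wall, may stick there, and then pushes the hand sideways, towards home
- seat_cone (a point): Cone seat: 90 degree cone, mouth 20 mm across, rim 26 mm above the bench, in the round steel post at x 43, y 42 mm of base. Home point of the foot's ball centre, 27.3 mm above the bench; axes as base
- seat_groove (a point): Groove seat: 90 degree vee, 20 mm wide, 34 mm long, rim 26 mm above the bench, running along y towards the cone, at x 43, y -42 mm of base. Home point of the foot's ball centre, 27.3 mm above the bench; axes as base
- seat_flat (a point): Flat seat: round pad 30 mm across, top 19.3 mm above the bench, at x -43, y 0 mm of base. Home point of the foot's ball centre, 27.3 mm above the bench; axes as base
- clip (a joint): Red swing clip on the base's post (x -83, y 0), turns level, clockwise from above: 0 open (nose to base +y, handle arm to -y), 1.57 stop, closed (nose to +x, over the plate's rear edge and 3 to 11 mm above it, handle arm to -x). Starts at 0 to 0.22, stiff (2 N at the peg), stays put. Nose 33 mm, handle arm 46 mm from the axis; both 56.5 to 61.5 mm above the bench
- clip_tab (a point): Top of the red upright peg, 12 mm across, on the clip's handle arm, 40 mm from the post's axis, 60 to 84.5 mm above the bench: pinch or push it to turn the clip
- cradle: Fixed cradle: board 150 x 160 x 8 mm with two rubber-topped rails along x, 42 mm high, 20 mm wide, at y +-66 mm, on which the plate's side edges lie between low lips (4 mm higher); the feet hang free. Origin: centre of its underside. Lift the head straight up out of it
- tape: Yellow roll of packing tape lying flat, 100 mm across, 48 mm tall. Origin: centre of its underside. Leave alone
- cleaner: White bottle of lens cleaner, 54 mm across, 150 mm tall. Origin: centre of its underside. Leave alone
- carton: Small cardboard carton 90 x 130 x 70 mm. Origin: centre of its underside. Leave alone
There are look-alikes about, which are no part of the job. What is shaped like the head but pink is not meant.

How it is judged:
By the outcome, as a careful person would: the job done as asked, in the order asked, and still so for the second after the job is handed in, with the robot touching nothing.
It also fails if it takes over 64 s, if anything falls off the work surface, if the arm or the gripper's body presses on something with over 40 N, if the wrist force passes 120 N, or if a joint passes its speed limit or range.

### The arm

A 7-joint arm with a two-finger parallel gripper is mounted at the origin on the work surface. World frame = base frame: x ahead of the robot, y to its left, z up, the work surface at z = 0. Lengths are in mm, angles in rad, forces in N, time in s.
With the tool pointing down it reaches from about 400 to 875 mm from the base axis. Payload 4.4 kg.
Tool frame: the origin (TCP) lies midway between the tips of the shut fingers; the grasp point (between the pads) lies 19 mm behind it; z points along the fingers, y is the direction in which the jaws open and shut (so a half turn about z gives the same grasp; the last joint's range is limited). The gripper opens to 85 mm and grips with 20 to 120 N. Pads are 22 mm wide; open, the fingers measure 114 mm over their backs; the gripper's body (76 mm by 85 mm) begins 54 mm behind the grasp point. The pads swing forward as they close: fully open they stand 13 mm farther back than shut.
Start: joints at [1.255, 0.628, 0.038, 1.517, -0.027, 0.996, -0.02], TCP at [160.714, -629.832, 231.313] pointing down, gripper open.
Joint ranges: [-3.06, 3.06], [-0.37, 2.12], [-1.25, 1.32], [0.18, 2.47], [-1.1, 4.24], [0.23, 1.98], [-2.94, 2.94]. Speed limits (rad/s): [2.57, 2.57, 3.14, 3.14, 3.14, 3.14, 3.14].

### API

Orientations are given as [roll, pitch, yaw] about the fixed x, y, z axes, in that order (R = Rz(yaw) Ry(pitch) Rx(roll)).
In Python, from cell import * gives the robot as it stands. The module is installed in compiled form; this text tells all that it offers.
- The arm moves only by the tool move_arm, never from a script. Its argument "series" is a list of rows, each a list of 2 entries, a list of its own where there are three numbers: the shift along the tool's x, y, z in m, then the turn about the tool's z in rad. In form: [[[x, y, z], yaw], ...]. A call has 1 to 5 rows; each row is the pose to reach, as a shift and turn from the pose measured when the call began, along the tool's axes at that moment; what a row does not reach only later rows make up. A row lasts 1/8 s, in which the tool goes at most 62.5 mm and 10.7 degrees, less where a joint would pass 70% of its speed; a pose out of reach is approached as far as the arm can. A call with a gripper value outside its range is refused whole. "claw" is the opening, from 0 (shut) to 1 (fully open), set as the call begins (left out, the last holds). The fingers move at their own pace and stop on an object; the grip force is fixed at half the most. Time passes only in rows, so rows that repeat a pose let the fingers close. It gives the time, the measured TCP pose, the force and the opening at its end, in the units of the state.
- read_state(): the state, without advancing time (a new reading comes with each control period).
- get_image(name): name is "scene" or "top" or "wrist"; returns the picture (420x560x3 uint8, blue, green, red); there is no depth.
- camera_model(name): a dict with "fov_y" (degrees; the focal length in pixels is half the picture's height over the tangent of half this angle, whatever the lens; pixels are square), "cx", "cy" (the principal point, pixels), "pose" (4x4, takes a point from camera to world coordinates); the wrist camera has in their place "tool_from_camera" (4x4, takes a point from camera to tool coordinates, whose origin is the TCP and whose axes are the flange's). Camera axes: x right, y down, z forward; pixel columns grow to the right and rows downward; lengths in mm; the calibration is good to about 2 mm. A picture is of the moment at which its call begins: read the wrist's pose just before it. camera_model takes no time and is no camera call.
- finish_job(): hands the job in, once; it reports no verdict.
The state is a dict: "clock": time; "qpos": joint angles; "qd": joint speeds; "tau": joint torques, N m; "eef_pos": TCP position; "tool_rot": TCP orientation; "force": force on the tool from outside, world axes, zero at the start; "torque": the same for the moment, N m; "width": finger opening in mm.
Only numpy, scipy, OpenCV 4.12 (cv2) and the standard library are available. Lean on these libraries where they do the work, as an engineer would, in place of code of your own. Each camera call takes 0.05 s, during which the arm holds its last target. There are 200 camera calls.

## Working session

There is one attempt and no reset: what is moved stays moved. The work goes in short steps, Python scripts to look and compute and a tool call to move; the robot and the scene stay as the last step left them, time stands still between calls to the robot, and variables do not carry over. Pictures are saved under pics/ and viewed, about 8 in all and at most 12, crops included, and the job is handed in when it is done.

Besides the shell and the picture viewer there is one more tool, called after "Emit:" by a JSON object that holds its "method" and its "body", one argument or row to a line. move_arm: Moves the arm, as the interface text tells. Its arguments: {"type":"object","properties":{"series":{"type":"array"},"claw":{"type":"number"}},"required":["series"]}

```bash
mkdir -p pics
python3 - <<'E'
from cell import *
import cv2,numpy as np
s=read_state(); print({k:np.round(v,3).tolist() for k,v in s.items()})
for n in("scene","top","wrist"):
    im=get_image(n); cv2.imwrite(f"pics/{n}0.png",im)
    m=camera_model(n); print(n,{k:np.round(v,3).tolist() for k,v in m.items()})
a=cv2.imread("pics/scene0.png");b=cv2.imread("pics/top0.png")
E
```

```text
{'clock': 0.0, 'qpos': [1.255, 0.629, 0.038, 1.518, -0.027, 0.996, -0.02], 'qd': [-0.0, 0.0, -0.0, 0.001, -0.0, -0.001, -0.001], 'tau': [0.0, -56.34, 1.226, -19.345, 0.011, 0.01, 0.0], 'eef_pos': [160.586, -629.195, 230.388], 'tool_rot': [-3.14, 0.0, 0.25], 'force': [0.582, 0.971, 0.294], 'torque': [0.051, 0.026, 0.018], 'width': 85.201}
scene {'fov_y': 47.677, 'cx': 271.368, 'cy': 211.847, 'pose': [[-0.414, 0.75, -0.515, 1175.096], [0.91, 0.343, -0.232, 329.194], [0.002, -0.565, -0.825, 972.051], [0.0, 0.0, 0.0, 1.0]]}
top {'fov_y': 42.86, 'cx': 288.575, 'cy': 206.244, 'pose': [[-0.007, -0.997, 0.076, 531.031], [-1.0, 0.006, -0.015, 94.576], [0.014, -0.076, -0.997, 1325.967], [0.0, 0.0, 0.0, 1.0]]}
wrist {'fov_y': 62.276, 'cx': 281.696, 'cy': 210.541, 'tool_from_camera': [[-0.0, -0.953, -0.302, 77.391], [1.0, 0.0, -0.001, 0.103], [0.001, -0.302, 0.953, -143.022], [0.0, 0.0, 0.0, 1.0]]}
```

View pics/top0.png

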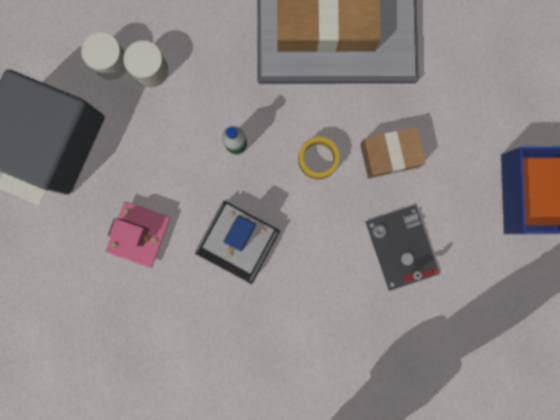

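View pics/scene0.png

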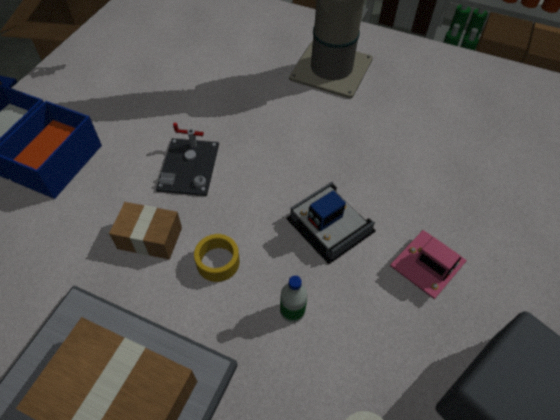

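The top view shows the blue-housed head in its dark cradle at about (240,235), and the pink look-alike at (138,235), which is not the one meant. The base is at (403,248), with its red clip at (420,276). The tape, bottle and carton stand apart. Next I get rough positions, then use the wrist camera.

```bash
cat > h.py <<'E'
from cell import *
import cv2,numpy as np
from scipy.spatial.transform import Rotation as Ro
def pose_tool(s):
    T=np.eye(4);T[:3,:3]=Ro.from_euler('xyz',s['tool_rot']).as_matrix();T[:3,3]=s['eef_pos'];return T
def cam(n,s=None):
    m=camera_model(n);T=m['pose'] if 'pose' in m else pose_tool(s)@m['tool_from_camera']
    return 210/np.tan(np.radians(m['fov_y']/2)),m['cx'],m['cy'],np.array(T)
def ray(c,p,z):
    f,cx,cy,T=c;d=T[:3,:3]@[(p[0]-cx)/f,(p[1]-cy)/f,1];o=T[:3,3];return o+d*(z-o[2])/d[2]
def proj(c,P):
    f,cx,cy,T=c;q=T[:3,:3].T@(np.array(P)-T[:3,3]);return np.array([cx+f*q[0]/q[2],cy+f*q[1]/q[2]])
def shift(s,P):  # world point -> shift in tool axes, m
    T=pose_tool(s);return (T[:3,:3].T@(np.array(P)-T[:3,3])/1000).round(4)
def rects(im,mask,amin=60):
    out=[]
    for c in cv2.findContours(mask,cv2.RETR_EXTERNAL,cv2.CHAIN_APPROX_NONE)[0]:
        if cv2.contourArea(c)>amin: out.append((cv2.contourArea(c),cv2.minAreaRect(c)))
    return sorted(out,key=lambda t:-t[0])
E
python3 - <<'E'
from h import *
im=cv2.imread("pics/top0.png");c=cam("top")
for n,p,z in [("housing",(240,233),105),("cradle",(238,241),45),("base",(403,248),10),("cone?",(379,231),26),("groove?",(412,218),26),("flat",(407,259),20),("post",(418,275),60),("tape",(319,158),48),("carton",(394,152),70),("bottle",(232,133),150)]: print(n,ray(c,p,z).round(0))
cr=[cv2.resize(im[y-55:y+55,x-55:x+55],(440,440),interpolation=3) for x,y in((240,240),(403,248))]
cv2.imwrite("pics/crop1.png",cv2.resize(np.hstack(cr),(800,400)))
E
```

```text
housing [564. 188. 105.]
cradle [546. 197.  45.]
base [ 527. -205.   10.]
cone? [ 569. -144.   26.]
groove? [ 600. -226.   26.]
flat [ 500. -212.   20.]
post [ 463. -228.   60.]
tape [745.   2.  48.]
carton [ 755. -176.   70.]
bottle [785. 202. 150.]
```

View pics/crop1.png

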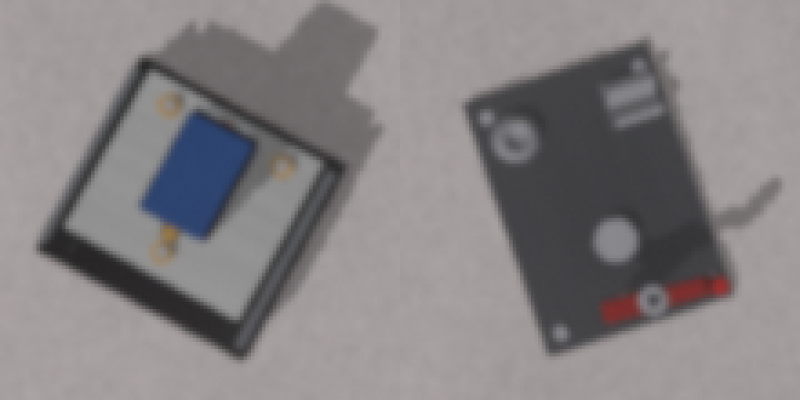

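Emit:
{"method": "move_arm", "body": {
  "series": [
    [[0.048,-0.035,0.0],-0.18],
    [[0.096,-0.07,0.0],-0.36],
    [[0.144,-0.105,0.0],-0.54],
    [[0.192,-0.14,0.0],-0.72],
    [[0.24,-0.175,0.0],-0.9]
  ]
}}

```text
clock: 0.78
eef_pos: [350.9, -398.9, 230.9]
tool_rot: [-3.141, -0.001, 1.156]
force: [1.1, 0.3, -0.1]
width: 85.2
```

```bash
cat > st.py <<'E'
from h import *
import sys
s=read_state();print(round(s['clock'],2),s['eef_pos'].round(1),np.round(s['tool_rot'],3),'F',np.round(s['force'],1),'w',round(s['width'],1),'q7',round(s['qpos'][6],2))
if len(sys.argv)>3: print('shift to',shift(s,[float(a) for a in sys.argv[1:4]]))
if len(sys.argv)>4:
    d=float(sys.argv[4])-s['tool_rot'][2];print('turn',round(-((d+np.pi)%(2*np.pi)-np.pi),3))
E
python3 st.py 505 -213 190 3.5
```

```text
0.78 [ 350.9 -398.9  230.9] [-3.141e+00 -1.000e-03  1.156e+00] F [ 1.1  0.3 -0.1] w 85.2 q7 0.25
shift to [0.2322 0.0661 0.0411]
turn -2.344
```

Emit:
{"method": "move_arm", "body": {
  "series": [
    [[0.046,0.013,0.008],-0.18],
    [[0.093,0.026,0.016],-0.36],
    [[0.14,0.04,0.025],-0.54],
    [[0.186,0.053,0.033],-0.72],
    [[0.232,0.066,0.041],-0.9]
  ]
}}

```text
clock: 1.4
eef_pos: [505.5, -212.1, 189.7]
tool_rot: [3.141, -0.001, 2.061]
force: [-0.4, -1.2, -0.5]
width: 85.2
```

Emit:
{"method": "move_arm", "body": {
  "series": [
    [[0,0,0],-0.18],
    [[0,0,0],-0.36],
    [[0,0,0],-0.54],
    [[0,0,0],-0.72],
    [[0,0,0],-0.9]
  ]
}}

```text
clock: 2.02
eef_pos: [505.3, -212.2, 189.5]
tool_rot: [3.141, -0.001, 2.967]
force: [0.3, 0.4, -0.7]
width: 85.5
```

Emit:
{"method": "move_arm", "body": {
  "series": [
    [[0,0,0],-0.18],
    [[0,0,0],-0.36],
    [[0,0,0],-0.54],
    [[0,0,0],-0.54]
  ]
}}

```text
clock: 2.52
eef_pos: [505.0, -212.3, 189.1]
tool_rot: [3.139, -0.001, -2.779]
force: [-0.2, 0.2, -0.3]
width: 85.5
```

```bash
python3 st.py 505 -213 190 3.5
python3 - <<'E'
from h import *
import pickle
s=read_state();im=get_image("wrist");cv2.imwrite("pics/wbase.png",im);pickle.dump(s,open("wbase.pkl","wb"))
E
```

```text
2.52 [ 505.  -212.3  189.1] [ 3.139e+00 -1.000e-03 -2.779e+00] F [-0.2  0.2 -0.3] w 85.5 q7 1.68
shift to [ 0.0002 -0.0006 -0.0009]
turn 0.005
```

View pics/wbase.png

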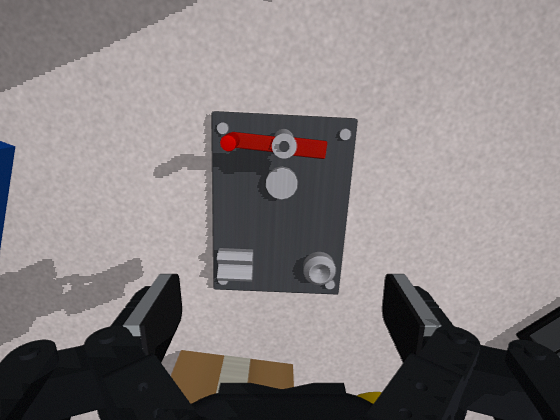

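The wrist view shows the base: flat pad (282,183), clip post (285,146), peg (229,142), groove block (235,265) and cone post (319,268). I'll enlarge and segment it.

Run:
```python
from h import *
import pickle
im=cv2.imread("pics/wbase.png");s=pickle.load(open("wbase.pkl","rb"));c=cam("wrist",s)
g=cv2.cvtColor(im,cv2.COLOR_BGR2GRAY)
h=cv2.cvtColor(im,cv2.COLOR_BGR2HSV)
m=((g>115)&(h[...,1]<80)).astype(np.uint8)*255
m[:115]=0;m[293:]=0;m[:,:213]=0;m[:,353:]=0
for a,r in rects(im,m,40): print('bright',round(a),np.round(r[0],1),np.round(r[1],1),round(r[2],1))
d=((g<95)&(h[...,1]<90)).astype(np.uint8)*255; d[:, :200]=0;d[:,370:]=0;d[305:]=0;d[:100]=0
for a,r in rects(im,d,3000): print('dark',a,[ray(c,p,10)[:2].round(1).tolist() for p in cv2.boxPoints(r)])
crop=im[235:300,205:360];cv2.imwrite("pics/crop2.png",cv2.resize(np.vstack([crop,im[110:210,205:360]]),None,fx=3.5,fy=3.5,interpolation=cv2.INTER_NEAREST))
```

```text
bright 800 [345.5 230. ] [124.  13.] 90.0
bright 714 [281. 183.] [30. 30.] 90.0
bright 618 [322. 272.] [32. 26.] 90.0
bright 462 [283.9 145.5] [24.3 24.7] 61.4
bright 454 [234.5 271.3] [34.8 14.4] 2.5
bright 282 [234.5 255.5] [ 9. 35.] 90.0
bright 86 [222. 128.] [10. 10.] 90.0
bright 83 [345. 134.] [10. 10.] 90.0
bright 75 [248.9 292. ] [72.1  4. ] 3.2
bright 42 [327. 116.] [ 2. 50.] 90.0
dark 23812.5 [[636.9, -250.3], [463.0, -294.8], [422.6, -170.6], [591.0, -104.0]]
```

View pics/crop2.png

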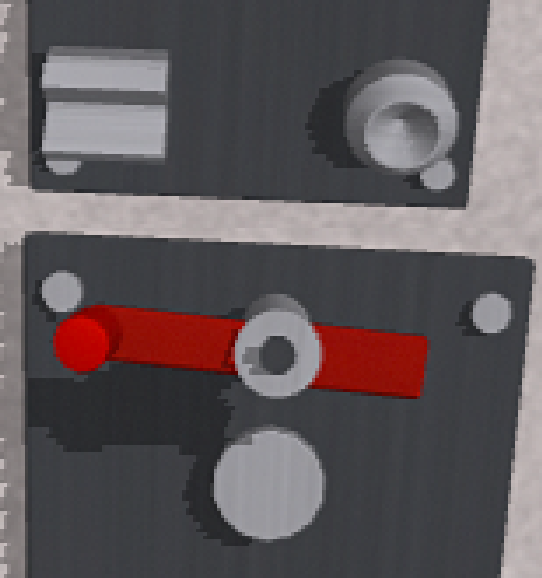

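```bash
cat > fit.py <<'E'
from h import *
def rigid(A,B):  # B ~ R A + t (2D)
    A=np.array(A,float);B=np.array(B,float);a=A.mean(0);b=B.mean(0)
    z=((B-b)@[1,1j])@np.conj((A-a)@[1,1j]);th=np.angle(z);R=np.array([[np.cos(th),-np.sin(th)],[np.sin(th),np.cos(th)]])
    t=b-R@a;return th,t,(A@R.T+t-B)
def quad(mask):
    c=max(cv2.findContours(mask,cv2.RETR_EXTERNAL,cv2.CHAIN_APPROX_NONE)[0],key=cv2.contourArea)
    hl=cv2.convexHull(c)
    e=next(q for q in (cv2.approxPolyDP(hl,k,True) for k in np.arange(2,30,.5)) if len(q)<=4)[:,0].astype(float)
    # refine: line fit of contour points near every side
    P=c[:,0].astype(float);L=[]
    for i in range(4):
        a,b=e[i],e[(i+1)%4];u=(b-a)/np.linalg.norm(b-a);t=(P-a)@u/np.linalg.norm(b-a);dd=abs((P-a)@[-u[1],u[0]])
        q=P[(t>.12)&(t<.88)&(dd<3)];vx,vy,x,y=cv2.fitLine(q.astype(np.float32),cv2.DIST_HUBER,0,.01,.01)[:,0];L.append(np.cross([x,y,1],[x+vx,y+vy,1]))
    X=[np.cross(L[i-1],L[i]) for i in range(4)];return np.array([x[:2]/x[2] for x in X])
E
python3 - <<'E'
from fit import *
import pickle
im=cv2.imread("pics/wbase.png");s=pickle.load(open("wbase.pkl","rb"));c=cam("wrist",s)
g=cv2.cvtColor(im,cv2.COLOR_BGR2GRAY);h=cv2.cvtColor(im,cv2.COLOR_BGR2HSV)
print('gray plate/shadow/bench',g[230,260],g[260,212:216],g[200:203,205:216])
d=(g<78).astype(np.uint8)*255;d[:, :195]=0;d[:,375:]=0;d[310:]=0;d[:100]=0
d=cv2.morphologyEx(d,cv2.MORPH_OPEN,np.ones((5,5)))
q=quad(d);print(q.round(1).tolist())
W=np.array([ray(c,p,10)[:2] for p in q]);print(W.round(1).tolist(),[round(np.linalg.norm(W[i]-W[i-1]),1) for i in range(4)])
# model corners: rear = small row ; left in picture = base -y
o=lambda p:(-104 if p[1]<200 else 76, -66 if p[0]<280 else 66)
th,t,r=rigid([o(p) for p in q],W);print('base',th,t.round(2),r.round(1).tolist())
R=np.array([[np.cos(th),-np.sin(th)],[np.sin(th),np.cos(th)]])
def w(x,y,z): return np.r_[R@[x,y]+t,z]
for n,P in dict(flat=(-43,0,19.3),cone=(43,42,26),conebot=(43,42,16),groove=(43,-42,26),gr1=(33,-42,26),gr2=(53,-42,26),grb=(43,-42,16),post=(-83,0,65)).items():
    p=proj(c,w(*P));print(n,p.round(1),'crop2',((p-[205,235 if p[1]>230 else 110-65])*3.5).round(0))
for a,b,z in ((0,0,0),):pass
print('flat meas',ray(c,(281.7,183),19.3).round(1),w(-43,0,0).round(1))
E
```

```text
gray plate/shadow/bench 62 [135  68  41  42] [[186 192 144 130 128 128 132  78  55  62  64]
 [186 141 127 131 131 129 129  75  54  62  63]
 [187 140 130 134 132 128 127  75  52  62  63]]
[[210.1, 111.3], [358.8, 118.9], [327.1, 292.9], [220.3, 288.6]]
[[463.9, -295.5], [422.9, -168.8], [596.1, -126.1], [630.8, -232.6]] [np.float64(178.4), np.float64(133.2), np.float64(178.5), np.float64(112.1)]
base 0.30545945265446167 [ 541.8  -201.56] [[-1.5, -0.3], [-0.1, -1.1], [-1.7, 10.3], [3.3, -9.0]]
flat [280.5 183. ] crop2 [264. 483.]
cone [318.4 272.5] crop2 [397. 131.]
conebot [317.4 267.9] crop2 [393. 115.]
groove [232.5 268.2] crop2 [ 96. 116.]
gr1 [232.7 258.9] crop2 [97. 84.]
gr2 [232.4 277.4] crop2 [ 96. 148.]
grb [233.8 263.6] crop2 [101. 100.]
post [283.5 145.3] crop2 [275. 351.]
flat meas [ 500.4 -213.5   19.3] [ 500.8 -214.5    0. ]
```

```bash
sed -i 's/def quad(mask):/def quad(mask,e0=None):/; s/^    e=next/    e=np.array(e0,float) if e0 is not None else next/' fit.py
python3 - <<'E'
from fit import *
import pickle
im=cv2.imread("pics/wbase.png");s=pickle.load(open("wbase.pkl","rb"));c=cam("wrist",s)
g=cv2.cvtColor(im,cv2.COLOR_BGR2GRAY)
d=(g<100).astype(np.uint8)*255;d[:, :195]=0;d[:,375:]=0;d[310:]=0;d[:100]=0
q=quad(d,[(212,112),(357,119),(338,294),(214,289)]);print(q.round(1).tolist())
W=np.array([ray(c,p,10)[:2] for p in q]);print([round(float(np.linalg.norm(W[i]-W[i-1])),1) for i in range(4)])
o=lambda p:(-104 if p[1]<200 else 76, -66 if p[0]<280 else 66)
th,t,r=rigid([o(p) for p in q],W);print('base',th,t.round(2),r.round(1).tolist())
R=np.array([[np.cos(th),-np.sin(th)],[np.sin(th),np.cos(th)]])
def w(x,y,z): return np.r_[R@[x,y]+t,z]
for n,P in dict(flat=(-43,0,19.3),cone=(43,42,26),conebot=(43,42,16),groove=(43,-42,26),gr1=(33,-42,26),gr2=(53,-42,26),grb=(43,-42,16),post=(-83,0,65)).items():
    p=proj(c,w(*P));print(n,p.round(1),'crop2',((p-[205,235 if p[1]>230 else 110-65])*3.5).round(0))
f=ray(c,(281.7,183.5),19.3);k=ray(c,(319.8,274.2),26);print('flat meas-pred',f-w(-43,0,19.3),'cone',k-w(43,42,26))
# seats only: pad centre, cone mouth
print('yaw from pad->cone',np.arctan2(*(k-f)[1::-1])-np.arctan2(42,86),np.linalg.norm((k-f)[:2]),np.hypot(42,86))
E
```

```text
[[211.0, 111.0], [356.9, 118.5], [337.3, 293.6], [213.3, 288.1]]
[178.2, 130.6, 178.6, 130.2]
base 0.31306880871777354 [ 541.47 -200.87] [[-0.6, -0.9], [-1.0, 0.5], [0.3, 1.0], [1.2, -0.6]]
flat [281.  182.9] crop2 [266. 483.]
cone [319.5 272.2] crop2 [401. 130.]
conebot [318.5 267.5] crop2 [397. 114.]
groove [233.6 268.5] crop2 [100. 117.]
gr1 [233.7 259.2] crop2 [101.  85.]
gr2 [233.6 277.7] crop2 [100. 149.]
grb [234.9 263.9] crop2 [105. 101.]
post [283.7 145.1] crop2 [275. 350.]
flat meas-pred [3.18684516e-01 8.20036936e-01 1.06581410e-14] cone [1.9117311  1.08743191 0.        ]
yaw from pad->cone 0.30365534179397574 97.04440311553284 95.70788891204319
```

Emit:
{"method": "move_arm", "body": {
  "series": [
    [[-0.02,0.049,0],0.12],
    [[-0.041,0.098,0],0.24],
    [[-0.061,0.147,0],0.36],
    [[-0.082,0.196,0],0.48],
    [[-0.102,0.245,0],0.6]
  ]
}}

```text
clock: 3.2
eef_pos: [513.9, 54.5, 189.8]
tool_rot: [3.14, -0.001, 2.896]
force: [0.8, -0.4, -0.3]
width: 85.3
```

```bash
python3 st.py 519 213 190 2.64
```

```text
3.2 [513.9  54.5 189.8] [ 3.140e+00 -1.000e-03  2.896e+00] F [ 0.8 -0.4 -0.3] w 85.3 q7 0.68
shift to [0.0337 0.1549 0.    ]
turn 0.256
```

Emit:
{"method": "move_arm", "body": {
  "series": [
    [[0.011,0.052,0],0.1],
    [[0.022,0.104,0],0.2],
    [[0.034,0.155,0],0.256],
    [[0.034,0.155,0],0.256],
    [[0.034,0.155,0],0.256]
  ]
}}

```text
clock: 3.82
eef_pos: [518.5, 212.7, 189.9]
tool_rot: [-3.141, -0.001, 2.639]
force: [-0.3, 0.0, -0.5]
width: 85.3
```

```bash
python3 st.py
python3 - <<'E'
from h import *
import pickle
s=read_state();im=get_image("wrist");cv2.imwrite("pics/whead.png",im);pickle.dump(s,open("whead.pkl","wb"))
E
```

```text
3.83 [518.5 212.7 189.9] [-3.141e+00 -1.000e-03  2.639e+00] F [-0.3  0.  -0.5] w 85.3 q7 0.22
```

View pics/whead.png

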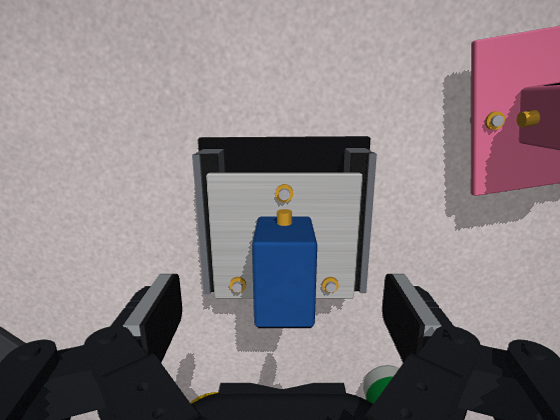

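The blue-housed head lies in its cradle: plate corners about (208,173), (361,173), (354,298) and (213,298), rear screw (284,194), housing top (254–316, 243–327). The pink look-alike is off to the right.

Run:
```python
from fit import *
import pickle
im=cv2.imread("pics/whead.png");s=pickle.load(open("whead.pkl","rb"));c=cam("wrist",s)
g=cv2.cvtColor(im,cv2.COLOR_BGR2GRAY);h=cv2.cvtColor(im,cv2.COLOR_BGR2HSV)
blue=((h[...,0]>100)&(h[...,0]<130)&(h[...,1]>120)).astype(np.uint8)*255
top=blue*(im[...,0]>0)
print('V col',im[210:332:8,285].tolist())
pl=((g>135)&(h[...,1]<40)).astype(np.uint8)*255
print('rows',g[165:180,240],g[292:303,220],'cols',g[230,200:215],g[230,355:372])
```

```text
V col [[31, 108, 144], [39, 136, 179], [103, 53, 26], [101, 56, 22], [127, 70, 29], [126, 68, 25], [127, 68, 26], [128, 68, 29], [127, 68, 25], [128, 70, 27], [127, 68, 26], [127, 69, 26], [128, 69, 27], [125, 67, 25], [128, 69, 27], [171, 171, 181]]
rows [ 19  19  19  20  21  17  14  61 143 188 172 163 168 168 172] [157 157 158 160 154 163  98 125 124 122 125] cols [100  99  98 100 102  58  30  26  25  21 137 161 162 162 161] [160 164 152  87  33  24  18  15  38  81  99  98 100  99  98  91 169]
```

Run:
```python
from fit import *
import pickle
im=cv2.imread("pics/whead.png");s=pickle.load(open("whead.pkl","rb"));c=cam("wrist",s)
g=cv2.cvtColor(im,cv2.COLOR_BGR2GRAY);h=cv2.cvtColor(im,cv2.COLOR_BGR2HSV)
def clip(m,x0,x1,y0,y1):
    o=np.zeros_like(m);o[y0:y1,x0:x1]=m[y0:y1,x0:x1];return o
top=clip(((im[...,0]>114)&(h[...,1]>150)).astype(np.uint8)*255,240,330,230,335)
pl=clip(((g>125)|(h[...,1]>100)).astype(np.uint8)*255,200,368,165,298)
for zb in (42,):
  q=quad(top,[(254,243),(314,243),(316,327),(254,327)]);H=np.array([ray(c,p,zb+68)[:2] for p in q])
  print('top',q.round(1).tolist(),[round(float(np.linalg.norm(H[i]-H[i-1])),1) for i in range(4)])
  o=lambda p:(-23 if p[1]<280 else 47, -23 if p[0]<285 else 23)
  th,t,r=rigid([o(p) for p in q],H);print('head from housing',th,t.round(2),abs(r).max().round(1))
  q=quad(pl,[(208,173),(361,173),(354,298),(213,298)]);W=np.array([ray(c,p,zb+8)[:2] for p in q])
  print('plate',q.round(1).tolist(),[round(float(np.linalg.norm(W[i]-W[i-1])),1) for i in range(4)])
  o=lambda p:(-59 if p[1]<230 else 59, -65 if p[0]<285 else 65)
  th,t,r=rigid([o(p) for p in q],W);print('head from plate',th,t.round(2),abs(r).max().round(1))
  # target: TCP over head x12
  T=t+12*np.array([np.cos(th),np.sin(th)]);print('tcp xy',T.round(1)); print(shift(s,[*T,s['eef_pos'][2]]), 'yaw tool',th+np.pi)
```

```text
top [[254.5, 242.0], [313.0, 242.0], [313.0, 325.0], [256.3, 325.0]] [67.3, 40.5, 67.3, 42.6]
head from housing -0.49500629309071736 [552.55 196.09] 3.2
plate [[206.1, 173.0], [361.1, 173.0], [352.3, 297.0], [214.8, 297.0]] [116.5, 128.0, 116.5, 127.4]
head from plate -0.5028716168059411 [552.75 196.01] 1.6
tcp xy [563.3 190.2]
[-0.05    0.0019 -0.    ] yaw tool 2.638721036783852
```

Emit:
{"method": "move_arm", "body": {
  "series": [
    [[-0.025,0.001,0.02],0.0],
    [[-0.05,0.002,0.05],0.0],
    [[-0.05,0.002,0.09],0.0],
    [[-0.05,0.002,0.115],0.0],
    [[-0.05,0.002,0.127],0.0]
  ],
  "claw": 1
}}

```text
clock: 4.5
eef_pos: [563.0, 186.7, 61.3]
tool_rot: [-3.138, -0.002, 2.634]
force: [0.5, 0.1, 0.3]
width: 85.4
```

Emit:
{"method": "move_arm", "body": {
  "series": [
    [[0,0,0],0],
    [[0,0,0],0],
    [[0,0,0],0],
    [[0,0,0],0],
    [[0,0,0],0]
  ],
  "claw": 0.3
}}

```text
clock: 5.12
eef_pos: [565.0, 188.4, 63.2]
tool_rot: [3.14, 0.001, 2.634]
force: [2.8, 2.3, 5.8]
width: 45.6
```

```bash
python3 st.py
```

```text
5.12 [565.  188.4  63.2] [3.140e+00 1.000e-03 2.634e+00] F [2.8 2.3 5.8] w 45.6 q7 0.19
```

Emit:
{"method": "move_arm", "body": {
  "series": [
    [[0,0,-0.005],0],
    [[0,0,-0.02],0],
    [[0,0,-0.045],0],
    [[0,0,-0.07],0],
    [[0,0,-0.085],0]
  ],
  "claw": 0
}}

```text
clock: 5.75
eef_pos: [564.6, 187.9, 149.4]
tool_rot: [3.14, 0.001, 2.634]
force: [-0.0, 0.4, -6.4]
width: 45.4
```

```bash
python3 st.py
python3 - <<'E'
from h import *
import pickle
s=read_state();im=get_image("wrist");cv2.imwrite("pics/wheld.png",im);pickle.dump(s,open("wheld.pkl","wb"))
E
```

```text
5.75 [564.6 187.9 149.4] [3.140e+00 1.000e-03 2.634e+00] F [-0.   0.4 -6.4] w 45.4 q7 0.26
```

View pics/wheld.png

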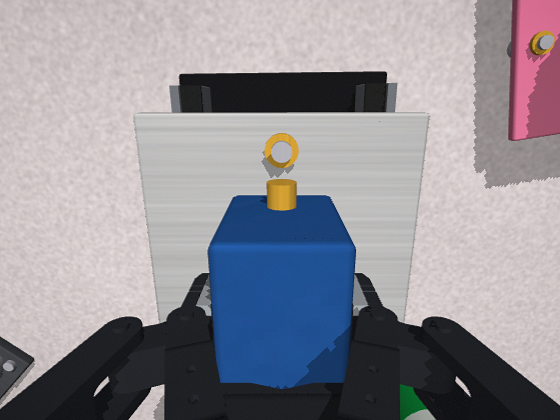

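Run:
```python
from fit import *
import pickle
s=pickle.load(open("wheld.pkl","rb"));c=cam("wrist",s);im=cv2.imread("pics/wheld.png");g=cv2.cvtColor(im,cv2.COLOR_BGR2GRAY)
T=pose_tool(s)
print(g[105:120,200],g[105:120,380],g[160,132:146],g[160,418:432])
def edge(v,o): 
    d=np.abs(np.diff(v.astype(float)));return o+d.argmax()+.5
rear=[(x,edge(g[106:122,x],106)) for x in range(195,375,6)];
L=[(edge(g[y,130:160],130),y) for y in range(122,260,6)];Rr=[(edge(g[y,405:435],405),y) for y in range(122,260,6)]
def line(p): 
    vx,vy,x,y=cv2.fitLine(np.float32(p),cv2.DIST_HUBER,0,.01,.01)[:,0];return np.cross([x,y,1],[x+vx,y+vy,1])
def X(a,b): q=np.cross(a,b);return q[:2]/q[2]
l,r,b=line(L),line(Rr),line(rear);P=[X(l,b),X(r,b)];
for dz in(13.2,12.2):
  z=s['eef_pos'][2]-dz;W=[ray(c,p,z) for p in P]
  tl=[(T[:3,:3].T@(w-T[:3,3])).round(2) for w in W];print(np.round(P,1).tolist(),tl,np.linalg.norm(W[0]-W[1]))
  m=(W[0]+W[1])/2;d=(W[0]-W[1]);  # picture left = head -y ; 
  yaw=np.arctan2(d[1],d[0])+np.pi/2; print('head yaw',yaw,'tool',s['tool_rot'][2]-np.pi,'origin',(m[:2]+59*np.array([np.cos(yaw),np.sin(yaw)])).round(2))
```

```text
[ 32  34  35  31  32  33  27  81 185 219 206 196 191 191 195] [ 34  31  32  31  34  35  26 128 191 215 199 190 182 185 188] [203 202 200 203 205 207 186 169 178 187 187 186 187 186] [184 182 183 184 172 153 151 204 213 212 213 215 212 211]
[[132.2, 113.1], [429.7, 110.9]] [array([ 71.98, -64.48,  13.02]), array([72.86, 64.15, 13.2 ])] 128.62841269608333
head yaw -0.5010146838337821 tool -0.5079284818523861 origin [553.01 194.64]
[[132.2, 113.1], [429.7, 110.9]] [array([ 72.01, -64.07,  12.02]), array([72.89, 63.74, 12.2 ])] 127.80455168001278
head yaw -0.5010146838337817 tool -0.5079284818523861 origin [552.99 194.65]
```

Emit:
{"method": "move_arm", "body": {
  "series": [
    [[-0.01,-0.019,0],-0.06],
    [[-0.031,-0.059,0],-0.15],
    [[-0.054,-0.103,0],-0.25],
    [[-0.077,-0.147,0],-0.35],
    [[-0.1,-0.19,0],-0.45]
  ]
}}

```text
clock: 6.42
eef_pos: [559.5, -28.4, 149.9]
tool_rot: [3.141, 0.002, 3.087]
force: [0.7, -0.6, -6.5]
width: 45.4
```

```bash
python3 st.py 555.3 -196.1 150 -2.834
```

```text
6.42 [559.5 -28.4 149.9] [3.141e+00 2.000e-03 3.087e+00] F [ 0.7 -0.6 -6.5] w 45.4 q7 0.95
shift to [-0.005  -0.1677 -0.0002]
turn -0.362
```

Emit:
{"method": "move_arm", "body": {
  "series": [
    [[-0.001,-0.045,0],-0.1],
    [[-0.003,-0.09,0],-0.2],
    [[-0.004,-0.13,0],-0.3],
    [[-0.005,-0.158,0],-0.35],
    [[-0.005,-0.168,0],-0.362]
  ]
}}

```text
clock: 7.05
eef_pos: [553.8, -199.2, 148.7]
tool_rot: [3.141, -0.0, -2.838]
force: [-0.1, 0.6, -6.2]
width: 45.2
```

Emit:
{"method": "move_arm", "body": {
  "series": [
    [[0,0,0.02],0],
    [[0,0,0.045],0],
    [[0,0,0.06],0],
    [[0,0,0.068],0],
    [[0,0,0.068],0]
  ]
}}

```text
clock: 7.68
eef_pos: [553.8, -198.4, 80.2]
tool_rot: [3.141, -0.001, -2.837]
force: [0.2, -0.6, -6.4]
width: 45.5
```

```bash
python3 st.py 555.3 -196.1 75 -2.834;  python3 - <<'E'
from h import *
import pickle
s=read_state();im=get_image("wrist");cv2.imwrite("pics/w3.png",im);t=get_image("top")[190:310,330:470]
sc=get_image("scene")[100:220,130:270]
cv2.imwrite("pics/p3.png",np.hstack([cv2.resize(im,(400,300)),cv2.resize(sc,(400,300),interpolation=3)]));pickle.dump(s,open("w3.pkl","wb"))
E
```

```text
7.67 [ 553.8 -198.4   80.2] [ 3.141e+00 -1.000e-03 -2.837e+00] F [ 0.2 -0.6 -6.4] w 45.5 q7 1.48
shift to [-0.0022  0.0018  0.0052]
turn -0.003
```

View pics/p3.png

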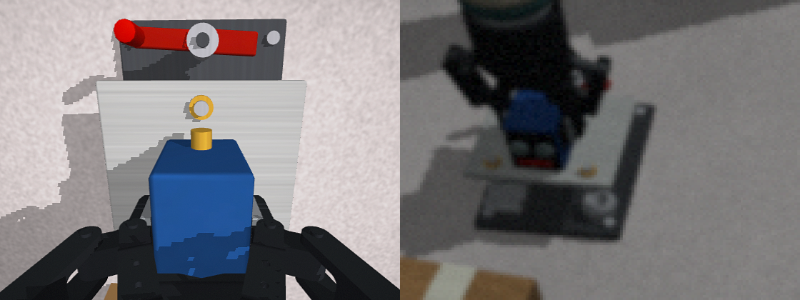

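The wrist view shows the head's plate over the base with the post at about (203,40) in the picture. It sits about 1.8 mm off in y, and the remaining calculated shift agrees. I'll correct that and then feel downward.

Emit:
{"method": "move_arm", "body": {
  "series": [
    [[-0.0022,0.0018,0.002],-0.003],
    [[-0.0022,0.0018,0.005],-0.003],
    [[-0.0022,0.0018,0.008],-0.003],
    [[-0.0022,0.0018,0.009],-0.003],
    [[-0.0022,0.0018,0.009],-0.003]
  ]
}}

```text
clock: 8.45
eef_pos: [556.0, -196.8, 72.3]
tool_rot: [-3.141, 0.001, -2.835]
force: [0.4, 0.1, -6.1]
width: 45.3
```

```bash
python3 st.py 555.3 -196.1 70 -2.834
```

```text
8.45 [ 556.  -196.8   72.3] [-3.141e+00  1.000e-03 -2.835e+00] F [ 0.4  0.1 -6.1] w 45.3 q7 1.47
shift to [0.0005 0.0008 0.0023]
turn -0.001
```

Good. Now down in small steps, watching the force.

Emit:
{"method": "move_arm", "body": {
  "series": [
    [[0.0002,0.0005,0.001],0],
    [[0.0002,0.0005,0.002],0],
    [[0.0002,0.0005,0.003],0],
    [[0.0002,0.0005,0.004],0]
  ]
}}

```text
clock: 8.95
eef_pos: [555.7, -196.3, 68.2]
tool_rot: [-3.141, 0.001, -2.835]
force: [0.0, 0.2, -7.2]
width: 45.7
```

Emit:
{"method": "move_arm", "body": {
  "series": [
    [[0,0,0.001],0],
    [[0,0,0.002],0],
    [[0,0,0.002],0]
  ]
}}

```text
clock: 9.32
eef_pos: [555.6, -196.3, 66.1]
tool_rot: [-3.141, 0.001, -2.835]
force: [0.2, 0.1, -5.3]
width: 45.2
```

Emit:
{"method": "move_arm", "body": {
  "series": [
    [[0,0,0.0007],0],
    [[0,0,0.0015],0],
    [[0,0,0.0015],0]
  ]
}}

```text
clock: 9.7
eef_pos: [555.6, -196.3, 64.5]
tool_rot: [-3.141, 0.001, -2.835]
force: [0.3, -0.7, -6.2]
width: 45.5
```

```bash
python3 st.py
```

```text
9.7 [ 555.6 -196.3   64.5] [-3.141e+00  1.000e-03 -2.835e+00] F [ 0.3 -0.7 -6.2] w 45.5 q7 1.46
```

Emit:
{"method": "move_arm", "body": {
  "series": [
    [[0,0,0.0007],0],
    [[0,0,0.0015],0],
    [[0,0,0.0015],0]
  ]
}}

```text
clock: 10.07
eef_pos: [555.5, -196.3, 63.0]
tool_rot: [-3.141, 0.001, -2.835]
force: [1.3, -0.5, -7.3]
width: 44.8
```

Emit:
{"method": "move_arm", "body": {
  "series": [
    [[0,0,0.0005],0],
    [[0,0,0.001],0],
    [[0,0,0.001],0]
  ]
}}

```text
clock: 10.45
eef_pos: [555.3, -196.3, 62.2]
tool_rot: [-3.141, 0.0, -2.835]
force: [-2.1, -0.8, -1.8]
width: 45.5
```

Contact: the seat pushes the hand towards base −x (tool +x), so I yield that way.

Emit:
{"method": "move_arm", "body": {
  "series": [
    [[0.0004,0,-0.0003],0],
    [[0.0008,0,-0.0003],0],
    [[0.001,0,0.0],0],
    [[0.001,0,0.0],0]
  ]
}}

```text
clock: 10.95
eef_pos: [554.3, -196.7, 62.0]
tool_rot: [-3.141, 0.0, -2.835]
force: [-0.2, -0.2, -6.2]
width: 45.6
```

```bash
python3 st.py
```

```text
10.95 [ 554.3 -196.7   62. ] [-3.141  0.    -2.835] F [-0.2 -0.2 -6.2] w 45.6 q7 1.45
```

Free again. Continue down.

Emit:
{"method": "move_arm", "body": {
  "series": [
    [[0,0,0.0005],0],
    [[0,0,0.001],0],
    [[0,0,0.001],0]
  ]
}}

```text
clock: 11.32
eef_pos: [554.4, -196.5, 61.4]
tool_rot: [-3.141, 0.0, -2.835]
force: [-1.8, 0.5, -1.4]
width: 45.8
```

```bash
python3 st.py
```

```text
11.32 [ 554.4 -196.5   61.4] [-3.141  0.    -2.835] F [-1.8  0.5 -1.4] w 45.8 q7 1.45
```

Emit:
{"method": "move_arm", "body": {
  "series": [
    [[0.0004,0.0003,-0.0003],0],
    [[0.0008,0.0005,-0.0003],0],
    [[0.001,0.0006,0.0],0],
    [[0.001,0.0006,0.0],0]
  ]
}}

```text
clock: 11.82
eef_pos: [554.0, -196.3, 61.6]
tool_rot: [-3.141, 0.002, -2.835]
force: [1.0, 0.3, -4.4]
width: 45.4
```

Emit:
{"method": "move_arm", "body": {
  "series": [
    [[0,0,0.0004],0],
    [[0,0,0.0008],0],
    [[0,0,0.0008],0]
  ]
}}

```text
clock: 12.2
eef_pos: [554.1, -196.3, 61.3]
tool_rot: [-3.14, 0.002, -2.835]
force: [-1.2, -0.4, 2.3]
width: 45.5
```

```bash
python3 st.py; python3 -c "from h import *;print(read_state()['torque'])"
```

```text
12.2 [ 554.1 -196.3   61.3] [-3.140e+00  2.000e-03 -2.835e+00] F [-1.2 -0.4  2.3] w 45.5 q7 1.45
[0.06965485 0.03881253 0.06991866]
```

Emit:
{"method": "move_arm", "body": {
  "series": [
    [[0.0,0,-0.0006],0],
    [[0.0006,0.0,-0.0006],0],
    [[0.0008,0.0,-0.0002],0],
    [[0.0008,0.0,0.0002],0],
    [[0.0008,0.0,0.0002],0]
  ]
}}

```text
clock: 12.82
eef_pos: [553.8, -196.3, 61.4]
tool_rot: [-3.14, 0.003, -2.835]
force: [1.6, 0.4, -0.8]
width: 45.2
```

```bash
python3 st.py; python3 -c "from h import *;print(read_state()['torque'])"
```

```text
12.82 [ 553.8 -196.3   61.4] [-3.140e+00  3.000e-03 -2.835e+00] F [ 1.6  0.4 -0.8] w 45.2 q7 1.45
[ 0.18924012 -0.47887608 -0.01106856]
```

Emit:
{"method": "move_arm", "body": {
  "series": [
    [[-0.0004,0,-0.0002],0],
    [[-0.0004,0.0004,-0.0002],0],
    [[-0.0004,0.0008,-0.0],0],
    [[-0.0004,0.0008,0.0],0]
  ]
}}

```text
clock: 13.32
eef_pos: [553.9, -196.2, 61.5]
tool_rot: [-3.139, 0.002, -2.835]
force: [0.1, -1.8, -2.9]
width: 45.2
```

```bash
python3 st.py; python3 -c "from h import *;print(read_state()['torque'])"
```

```text
13.32 [ 553.9 -196.2   61.5] [-3.139e+00  2.000e-03 -2.835e+00] F [ 0.1 -1.8 -2.9] w 45.2 q7 1.45
[-0.48359244 -0.38317572 -0.05520233]
```

Emit:
{"method": "move_arm", "body": {
  "series": [
    [[0.0,-0.0005,-0.0002],0],
    [[0.0,-0.001,-0.0002],0],
    [[0.0,-0.0015,0.0],0],
    [[0.0,-0.0015,0.0],0]
  ]
}}

```text
clock: 13.82
eef_pos: [554.1, -196.6, 61.4]
tool_rot: [-3.141, 0.002, -2.835]
force: [-0.2, 3.2, -2.8]
width: 45.2
```

```bash
python3 st.py; python3 -c "from h import *;print(read_state()['torque'])"
```

```text
13.82 [ 554.1 -196.6   61.4] [-3.141e+00  2.000e-03 -2.835e+00] F [-0.2  3.2 -2.8] w 45.2 q7 1.45
[ 0.72590086 -0.07498524  0.06060634]
```

The head is bounded in ±x and ±y within about 0.4 mm, so it is captured in the cone. I'll recentre, bed it lightly, then release.

Emit:
{"method": "move_arm", "body": {
  "series": [
    [[0.0,0.0003,-0.0003],0],
    [[0.0,0.0003,0.0],0],
    [[0.0,0.0003,0.0004],0],
    [[0.0,0.0003,0.0004],0]
  ]
}}

```text
clock: 14.32
eef_pos: [554.1, -196.4, 61.3]
tool_rot: [-3.14, 0.003, -2.835]
force: [-0.6, 1.0, 0.9]
width: 45.6
```

```bash
python3 st.py; python3 -c "from h import *;print(read_state()['torque'])"
```

```text
14.32 [ 554.1 -196.4   61.3] [-3.140e+00  3.000e-03 -2.835e+00] F [-0.6  1.   0.9] w 45.6 q7 1.45
[ 0.23287441 -0.05524127  0.03745383]
```

Emit:
{"method": "move_arm", "body": {
  "series": [
    [[0,0,0],0],
    [[0,0,0],0],
    [[0,0,0],0],
    [[0,0,0],0]
  ],
  "claw": 1
}}

```text
clock: 14.82
eef_pos: [554.1, -196.5, 61.3]
tool_rot: [-3.14, 0.002, -2.835]
force: [0.3, 0.6, -0.1]
width: 85.7
```

```bash
python3 st.py
```

```text
14.82 [ 554.1 -196.5   61.3] [-3.140e+00  2.000e-03 -2.835e+00] F [ 0.3  0.6 -0.1] w 85.7 q7 1.45
```

Emit:
{"method": "move_arm", "body": {
  "series": [
    [[0,0,-0.02],0],
    [[0,0,-0.06],0],
    [[0.01,0,-0.1],0],
    [[0.05,0,-0.129],0],
    [[0.05,0,-0.129],0]
  ]
}}

```text
clock: 15.45
eef_pos: [505.0, -213.3, 193.2]
tool_rot: [-3.136, 0.003, -2.837]
force: [0.2, 0.0, -0.7]
width: 85.5
```

```bash
python3 st.py
python3 - <<'E'
from fit import *
import pickle
s=read_state();im=get_image("wrist");cv2.imwrite("pics/wplaced.png",im);pickle.dump(s,open("wplaced.pkl","wb"))
E
```

```text
15.45 [ 505.  -213.3  193.2] [-3.136e+00  3.000e-03 -2.837e+00] F [ 0.2  0.  -0.7] w 85.5 q7 1.62
```

View pics/wplaced.png

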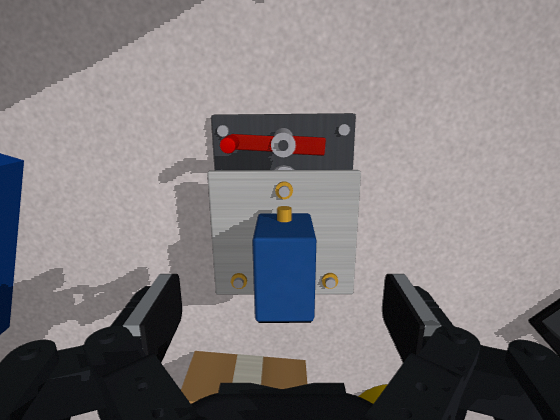

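Run:
```python
from fit import *
import pickle
im=cv2.imread("pics/wplaced.png");s=pickle.load(open("wplaced.pkl","rb"));c=cam("wrist",s)
g=cv2.cvtColor(im,cv2.COLOR_BGR2GRAY);h=cv2.cvtColor(im,cv2.COLOR_BGR2HSV)
print(g[164:178,240],g[288:300,225],g[230,203:216],g[230,352:364])
m=((g>150)|(h[...,1]>100)).astype(np.uint8)*255
o=np.zeros_like(m);o[171:294,200:358]=m[171:294,200:358]
def edge(v,o): return o+np.abs(np.diff(v.astype(float))).argmax()+.5
def line(p):
    vx,vy,x,y=cv2.fitLine(np.float32(p),cv2.DIST_HUBER,0,.01,.01)[:,0];return np.cross([x,y,1],[x+vx,y+vy,1])
def X(a,b): q=np.cross(a,b);return q[:2]/q[2]
G=cv2.GaussianBlur(g,(3,3),0)
rear=line([(x,edge(G[164:178,x],164)) for x in list(range(222,270,4))+list(range(300,345,4))])
front=line([(x,edge(G[289:300,x],289)) for x in list(range(222,250,3))+list(range(322,350,3))])
L=line([(edge(G[y,203:218],203),y) for y in range(176,285,5)]);R=line([(edge(G[y,350:364],350),y) for y in range(176,285,5)])
q=np.array([X(L,rear),X(R,rear),X(R,front),X(L,front)]);print(q.round(1).tolist())
zu=61.3-21.2
W=np.array([ray(c,p,zu+8)[:2] for p in q]);print([round(float(np.linalg.norm(W[i]-W[i-1])),1) for i in range(4)])
th,t,r=rigid([(-59,-65),(-59,65),(59,65),(59,-65)],W);print('head',th,t.round(2),abs(r).max().round(2))
# base rear edge corners z=10 & sides
rb=line([(x,edge(G[106:122,x],106)) for x in range(222,345,5)])
Lb=line([(edge(G[y,203:218],203),y) for y in range(135,168,3)]);Rb=line([(edge(G[y,347:364],347),y) for y in range(120,168,3)])
a,b=ray(c,X(Lb,rb),10)[:2],ray(c,X(Rb,rb),10)[:2];d=b-a;yb=np.arctan2(d[1],d[0])-np.pi/2
print('base rear corners',a.round(1),b.round(1),np.linalg.norm(d),'yaw',yb,'origin',((a+b)/2+104*np.array([np.cos(yb),np.sin(yb)])).round(2))
r2=((h[...,1]>150)&((h[...,0]<8)|(h[...,0]>172))).astype(np.uint8)*255
for A,rr in rects(im,r2,30): print('red',A,rr)
```

```text
[ 42  42  41  41  41  36  83 131 174 160 161 165 163 167] [106 107 108 108 104 108  95 120 119 121 118 119] [123 123 123 124 123 121 121 119  99 133 152 154 153] [152 152 152 151 150 143 165 174 175 179 178 172]
[[208.6, 170.6], [360.8, 170.3], [353.1, 294.5], [214.1, 294.5]]
[118.5, 127.7, 118.5, 131.1]
head 0.30295626022179134 [ 541.42 -200.3 ] 1.41
base rear corners [ 462.8 -295.8] [ 422.8 -170.2] 131.84915772525326 yaw 0.308568484296321 origin [ 541.87 -201.41]
red 745.0 ((246.5, 143.5), (19.0, 53.0), 90.0)
red 499.5 ((308.693359375, 145.3259735107422), (32.32368087768555, 18.027679443359375), 3.012787342071533)
```

The placed head measures (541.4, −200.3) with yaw 0.303. The base measures (541.5–541.9, −201) with yaw 0.309–0.313, so they agree within about 1 mm. Next I press on head_top with the fingers shut.

```bash
python3 st.py 552.6 -196.8 113 -2.837
```

```text
15.5 [ 506.  -212.5  192.2] [-3.137  0.004 -2.836] F [ 0.2  0.1 -0.2] w 85.3 q7 1.62
shift to [-0.0488  0.0013  0.0793]
turn 0.001
```

Emit:
{"method": "move_arm", "body": {
  "series": [
    [[-0.02,0.001,0.0],0],
    [[-0.049,0.0013,0.01],0],
    [[-0.049,0.0013,0.03],0],
    [[-0.049,0.0013,0.04],0],
    [[-0.049,0.0013,0.05],0]
  ],
  "claw": 0
}}

```text
clock: 16.12
eef_pos: [551.8, -196.8, 141.3]
tool_rot: [-3.138, 0.003, -2.836]
force: [-1.1, -0.1, -0.1]
width: 0.1
```

Emit:
{"method": "move_arm", "body": {
  "series": [
    [[0,0,0.01],0],
    [[0,0,0.02],0],
    [[0,0,0.026],0],
    [[0,0,0.028],0],
    [[0,0,0.028],0]
  ]
}}

```text
clock: 16.75
eef_pos: [552.1, -196.9, 113.4]
tool_rot: [-3.138, 0.003, -2.836]
force: [0.2, -0.8, -0.1]
width: 0.1
```

```bash
python3 st.py 552.6 -196.8 109 -2.837
```

```text
16.75 [ 552.1 -196.9  113.4] [-3.138e+00  3.000e-03 -2.836e+00] F [ 0.2 -0.8 -0.1] w 0.1 q7 1.51
shift to [-0.0006 -0.      0.0044]
turn 0.001
```

Emit:
{"method": "move_arm", "body": {
  "series": [
    [[-0.0004,0,0.001],0],
    [[-0.0004,0,0.002],0],
    [[-0.0004,0,0.003],0],
    [[-0.0004,0,0.004],0],
    [[-0.0004,0,0.004],0]
  ]
}}

```text
clock: 17.38
eef_pos: [552.3, -196.8, 109.3]
tool_rot: [-3.138, 0.003, -2.836]
force: [0.6, 0.0, -1.0]
width: 0.0
```

Emit:
{"method": "move_arm", "body": {
  "series": [
    [[0,0,0.0005],0],
    [[0,0,0.001],0],
    [[0,0,0.001],0]
  ]
}}

```text
clock: 17.75
eef_pos: [552.4, -196.8, 108.3]
tool_rot: [-3.138, 0.003, -2.836]
force: [-0.5, 0.7, -0.3]
width: 0.0
```

Emit:
{"method": "move_arm", "body": {
  "series": [
    [[0,0,0.0004],0],
    [[0,0,0.0008],0],
    [[0,0,0.0008],0]
  ]
}}

```text
clock: 18.12
eef_pos: [552.8, -197.0, 108.1]
tool_rot: [-3.137, 0.003, -2.836]
force: [-0.4, -0.7, 4.0]
width: -0.1
```

```bash
python3 st.py; sleep 0; python3 -c "from h import *;print(read_state()['torque'])"
```

```text
18.12 [ 552.8 -197.   108.1] [-3.137e+00  3.000e-03 -2.836e+00] F [-0.4 -0.7  4. ] w -0.1 q7 1.5
[-0.06805361  0.21067325  0.08198261]
```

Emit:
{"method": "move_arm", "body": {
  "series": [
    [[0,0,0.0007],0],
    [[0,0,0.0011],0],
    [[0,0,0.0011],0]
  ]
}}

```text
clock: 18.5
eef_pos: [552.9, -197.1, 108.0]
tool_rot: [-3.136, 0.003, -2.836]
force: [-2.8, -0.1, 8.0]
width: -0.1
```

Emit:
{"method": "move_arm", "body": {
  "series": [
    [[0,0,0.0012],0],
    [[0,0,0.0013],0],
    [[0,0,0.0013],0],
    [[0,0,0.0013],0]
  ]
}}

```text
clock: 19.0
eef_pos: [553.0, -197.2, 108.0]
tool_rot: [-3.135, 0.003, -2.836]
force: [-2.8, 0.2, 10.8]
width: -0.1
```

```bash
python3 st.py; python3 -c "from h import *;print(read_state()['torque'])"
```

```text
19.0 [ 553.  -197.2  108. ] [-3.135e+00  3.000e-03 -2.836e+00] F [-2.8  0.2 10.8] w -0.1 q7 1.5
[0.03491195 0.70677913 0.03995798]
```

Pressed at 10.8 N with the surface steady at z=108.0. Next I retreat and locate the peg.

Emit:
{"method": "move_arm", "body": {
  "series": [
    [[0,0,-0.003],0],
    [[0,0,-0.02],0],
    [[0.01,-0.005,-0.04],0.15],
    [[0.04,-0.015,-0.04],0.32],
    [[0.06,-0.02,-0.04],0.5]
  ]
}}

```text
clock: 19.62
eef_pos: [500.9, -235.1, 148.9]
tool_rot: [-3.137, 0.007, 2.94]
force: [-0.0, 1.1, 0.0]
width: 0.1
```

```bash
python3 - <<'E'
from h import *
import pickle
t=np.array([541.4,-200.8]);th=.31;R=np.array([[np.cos(th),-np.sin(th)],[np.sin(th),np.cos(th)]])
for n in("wbase","wplaced"):
    im=cv2.imread(f"pics/{n}.png");s=pickle.load(open(n+".pkl","rb"));c=cam("wrist",s)
    m=((im[...,2]>215)&(im[...,1]<80)).astype(np.uint8)*255
    for A,r in rects(im,m,40): 
        P=ray(c,r[0],84.5)[:2];print(n,A,np.round(r[0],1),np.round(r[1],1),'world',P.round(1),'base',(R.T@(P-t)).round(1))
P=R@[-83,0]+t;print('post',P.round(1))
E
python3 st.py
```

```text
post [ 462.4 -226.1]
19.62 [ 500.9 -235.1  148.9] [-3.137  0.007  2.94 ] F [-0.   1.1  0. ] w 0.1 q7 1.19
```

Run:
```python
from h import *
import pickle
t=np.array([541.4,-200.8]);th=.31;R=np.array([[np.cos(th),-np.sin(th)],[np.sin(th),np.cos(th)]])
for n in("wbase","wplaced"):
    im=cv2.imread(f"pics/{n}.png");s=pickle.load(open(n+".pkl","rb"));c=cam("wrist",s)
    sub=im[130:155,215:280,2];print(im[144,218:280:4].tolist() if n=="wbase" else '',sub.max())
    m=np.zeros(im.shape[:2],np.uint8);m[125:160,215:275]=((im[125:160,215:275,2]>.5*(sub.max()+175))&(im[125:160,215:275,1]<60))*255
    for A,r in rects(im,m,40):
        P=ray(c,r[0],84.5)[:2];print(n,A,np.round(r[0],1),np.round(r[1],1),'world',P.round(1),'base',(R.T@(P-t)).round(1))
```

```text
[[71, 65, 62], [0, 0, 176], [0, 0, 181], [0, 3, 185], [0, 1, 192], [1, 5, 105], [5, 15, 144], [5, 15, 144], [5, 15, 146], [7, 17, 147], [5, 16, 148], [4, 15, 145], [6, 15, 146], [4, 7, 109], [164, 159, 159], [113, 110, 110]] 208
wbase 784.5 [247. 141.] [54. 20.] world [ 466.7 -252.5] base [-86.9 -26.4]
 200
wplaced 761.0 [246.  143.5] [19. 54.] world [ 467.6 -252.2] base [-86.  -26.4]<stdin>:7: RuntimeWarning: overflow encountered in scalar add
```

```bash
python3 - <<'E'
from h import *
import pickle
t=np.array([541.4,-200.8]);th=.31;R=np.array([[np.cos(th),-np.sin(th)],[np.sin(th),np.cos(th)]])
for n in("wbase","wplaced"):
    im=cv2.imread(f"pics/{n}.png").astype(int);s=pickle.load(open(n+".pkl","rb"));c=cam("wrist",s)
    m=np.zeros(im.shape[:2],np.uint8);b=im[125:160,215:275];m[125:160,215:275]=((b[...,2]>165)&(b[...,1]<12))*255
    for A,r in rects(im,m,40):
        P=ray(c,r[0],84.5)[:2];q=R.T@(P-t);print(n,A,np.round(r[0],1),np.round(r[1],1),'world',P.round(1),'base',q.round(1),'rad',np.hypot(q[0]+83,q[1]),'a',np.arctan2(-(q[0]+83),-q[1]))
E
python3 st.py 451.5 -264.5 100 1.74
```

```text
wbase 155.0 [228.  142.5] [14.8 13.4] world [ 472.4 -264.6] base [-85.2 -39.7] rad 39.80675211787952 a 0.054863177162878585
wplaced 143.0 [227.5 144.5] [14.1 12.7] world [ 472.2 -264.7] base [-85.4 -39.7] rad 39.80317614000406 a 0.05962082726484922
19.62 [ 500.9 -235.1  148.9] [-3.137  0.007  2.94 ] F [-0.   1.1  0. ] w 0.1 q7 1.19
shift to [ 0.0428 -0.0385  0.0488]
turn 1.2
```

```bash
python3 st.py 472.3 -264.65 110 1.824
```

```text
19.62 [ 500.9 -235.1  148.9] [-3.137  0.007  2.94 ] F [-0.   1.1  0. ] w 0.1 q7 1.19
shift to [ 0.0224 -0.0345  0.0389]
turn 1.116
```

Emit:
{"method": "move_arm", "body": {
  "series": [
    [[0.004,-0.007,0.0],0.18],
    [[0.008,-0.014,0.0],0.36],
    [[0.012,-0.021,0.0],0.54],
    [[0.016,-0.028,0.0],0.72],
    [[0.0224,-0.0345,0.0],0.9]
  ],
  "claw": 0.3
}}

```text
clock: 20.25
eef_pos: [472.5, -264.4, 149.8]
tool_rot: [3.138, 0.009, 2.034]
force: [-0.4, 0.5, -0.7]
width: 25.4
```

```bash
python3 st.py 472.3 -264.65 110 1.824
```

```text
20.25 [ 472.5 -264.4  149.8] [3.138 0.009 2.034] F [-0.4  0.5 -0.7] w 25.4 q7 0.54
shift to [ 0.0002 -0.0005  0.0398]
turn 0.21
```

Emit:
{"method": "move_arm", "body": {
  "series": [
    [[0,-0.0005,0.01],0.12],
    [[0,-0.0005,0.025],0.21],
    [[0,-0.0005,0.04],0.21],
    [[0,-0.0005,0.055],0.21],
    [[0,-0.0005,0.06],0.21]
  ]
}}

```text
clock: 20.88
eef_pos: [472.0, -264.7, 88.7]
tool_rot: [3.137, 0.006, 1.825]
force: [-1.2, 0.9, 1.2]
width: 25.7
```

```bash
python3 st.py 472.3 -264.65 64 1.824
python3 - <<'E'
from h import *
cv2.imwrite("pics/wpeg.png",get_image("wrist"))
E
```

```text
20.88 [ 472.  -264.7   88.7] [3.137 0.006 1.825] F [-1.2  0.9  1.2] w 25.7 q7 0.33
shift to [0.0001 0.0001 0.0247]
turn 0.001
```

View pics/wpeg.png

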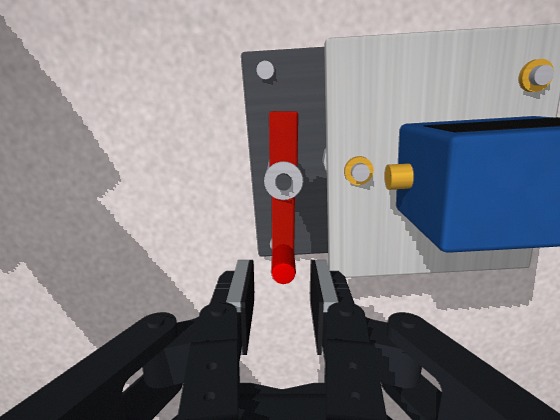

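The peg at (284,270) is centred between the jaws. I'll descend around it.

Emit:
{"method": "move_arm", "body": {
  "series": [
    [[0,0,0.007],0],
    [[0,0,0.014],0],
    [[0,0,0.02],0],
    [[0,0,0.0245],0],
    [[0,0,0.0245],0]
  ]
}}

```text
clock: 21.55
eef_pos: [471.9, -264.6, 63.7]
tool_rot: [3.138, 0.006, 1.825]
force: [-0.4, -0.5, 0.4]
width: 25.6
```

Emit:
{"method": "move_arm", "body": {
  "series": [
    [[0,0,0],0],
    [[0,0,0],0]
  ],
  "claw": 0.2
}}

```text
clock: 21.8
eef_pos: [472.1, -264.7, 63.9]
tool_rot: [3.137, 0.006, 1.825]
force: [-0.4, 1.2, -0.0]
width: 17.2
```

```bash
python3 st.py
cat > arc.py <<'E'
from h import *
import sys
s=read_state();C=np.array([462.4,-226.1]);z=float(sys.argv[2]);a0=float(sys.argv[1]);n=5;st=float(sys.argv[3])
for i in range(1,n+1):
    a=a0+st*i;ang=.31-np.pi/2-a;P=C+40*np.array([np.cos(ang),np.sin(ang)])
    yaw=.31+np.pi/2-a;d=s['tool_rot'][2]-yaw;print(shift(s,[*P,z]).tolist(),round((d+np.pi)%(2*np.pi)-np.pi,3))
E
python3 arc.py 0.057 64 0.16
```

```text
21.8 [ 472.1 -264.7   63.9] [3.137 0.006 1.825] F [-0.4  1.2 -0. ] w 17.2 q7 0.31
[0.0003, -0.0061, -0.0001] 0.161
[0.0018, -0.0123, -0.0002] 0.321
[0.0043, -0.0182, -0.0002] 0.481
[0.0077, -0.0236, -0.0003] 0.641
[0.012, -0.0284, -0.0003] 0.801
```

Emit:
{"method": "move_arm", "body": {
  "series": [
    [[0.0003,-0.006,0],0.16],
    [[0.0018,-0.0123,0],0.32],
    [[0.0043,-0.0182,0],0.48],
    [[0.0077,-0.0236,0],0.64],
    [[0.012,-0.0284,0],0.8]
  ]
}}

```text
clock: 22.42
eef_pos: [443.0, -260.7, 64.2]
tool_rot: [3.131, 0.0, 1.02]
force: [1.0, -0.2, 0.2]
width: 17.4
```

```bash
python3 st.py; python3 arc.py 0.857 64 0.16
```

```text
22.43 [ 443.  -260.7   64.2] [3.131 0.    1.02 ] F [ 1.  -0.2  0.2] w 17.4 q7 -0.22
[0.0001, -0.0078, 0.0001] 0.156
[0.0016, -0.014, 0.0001] 0.316
[0.0041, -0.0199, 0.0] 0.476
[0.0074, -0.0254, -0.0001] 0.636
[0.0116, -0.0302, -0.0001] 0.796
```

Emit:
{"method": "move_arm", "body": {
  "series": [
    [[0.0001,-0.0078,0],0.16],
    [[0.0016,-0.014,0],0.32],
    [[0.0041,-0.0199,0],0.48],
    [[0.0074,-0.0254,0],0.64],
    [[0.0116,-0.0302,0],0.72]
  ]
}}

```text
clock: 23.05
eef_pos: [424.0, -236.1, 64.4]
tool_rot: [3.131, -0.008, 0.296]
force: [-1.9, -3.5, 2.5]
width: 17.1
```

```bash
python3 st.py; python3 arc.py 1.6 64 0.02
python3 - <<'E'
from h import *
cv2.imwrite("pics/wclip.png",get_image("wrist"))
E
```

```text
23.05 [ 424.  -236.1   64.4] [ 3.131 -0.008  0.296] F [-1.9 -3.5  2.5] w 17.1 q7 -0.68
[-0.0003, 0.0002, 0.0004] 0.035
[-0.0003, -0.0006, 0.0004] 0.055
[-0.0002, -0.0014, 0.0004] 0.075
[-0.0002, -0.0022, 0.0004] 0.095
[-0.0001, -0.003, 0.0004] 0.115
```

View pics/wclip.png

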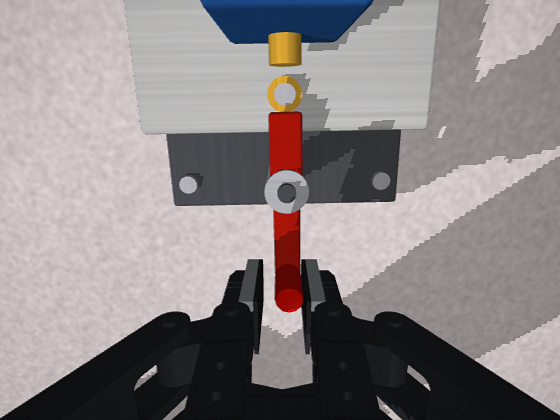

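The clip nose at (285,112) lies over the rear of the plate, and about 4 N of resistance suggests the stop. I'll push a touch more to confirm.

Emit:
{"method": "move_arm", "body": {
  "series": [
    [[0,-0.0006,0],0.0],
    [[0,-0.0012,0],0.0],
    [[0,-0.0012,0],0.0]
  ]
}}

```text
clock: 23.48
eef_pos: [424.2, -236.2, 64.7]
tool_rot: [3.128, -0.009, 0.294]
force: [-0.1, -4.5, 0.3]
width: 17.1
```

```bash
python3 st.py
```

```text
23.48 [ 424.2 -236.2   64.7] [ 3.128 -0.009  0.294] F [-0.1 -4.5  0.3] w 17.1 q7 -0.68
```

Emit:
{"method": "move_arm", "body": {
  "series": [
    [[0,-0.001,0],0.0],
    [[0,-0.002,0],0.0],
    [[0,-0.002,0],0.0]
  ]
}}

```text
clock: 23.85
eef_pos: [424.2, -236.1, 64.8]
tool_rot: [3.125, -0.01, 0.293]
force: [-0.1, -7.4, -1.8]
width: 16.7
```

Emit:
{"method": "move_arm", "body": {
  "series": [
    [[0,0.002,0],0.0],
    [[0,0.002,-0.002],0.0],
    [[0,0.002,-0.012],0.0],
    [[0,0.002,-0.035],0.0],
    [[0,0.002,-0.06],0.0]
  ]
}}

```text
clock: 24.48
eef_pos: [423.6, -236.4, 125.8]
tool_rot: [3.126, -0.01, 0.294]
force: [-0.1, 0.2, 0.1]
width: 17.1
```

Emit:
{"method": "move_arm", "body": {
  "series": [
    [[-0.01,0,-0.03],0.0],
    [[-0.03,0,-0.06],0.0],
    [[-0.03,0,-0.09],0.0],
    [[-0.03,0,-0.09],0.0],
    [[-0.03,0,-0.09],0.0]
  ]
}}

```text
clock: 25.1
eef_pos: [393.4, -243.3, 215.3]
tool_rot: [3.127, -0.01, 0.294]
force: [0.2, -0.7, 0.6]
width: 16.9
```

```bash
python3 st.py
python3 - <<'E'
from h import *
import pickle
s=read_state();im=get_image("wrist");cv2.imwrite("pics/wend.png",im);pickle.dump(s,open("wend.pkl","wb"))
t=get_image("top");sc=get_image("scene")
cv2.imwrite("pics/end.png",np.hstack([cv2.resize(im,(400,300)),cv2.resize(t,(400,300))]))
E
```

```text
25.1 [ 393.4 -243.3  215.3] [ 3.127 -0.01   0.294] F [ 0.2 -0.7  0.6] w 16.9 q7 -0.69
```

View pics/end.png

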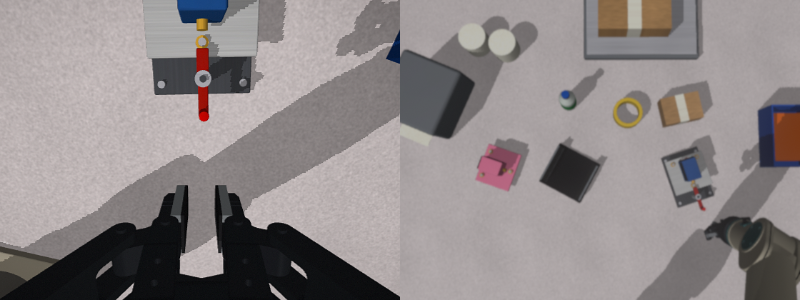

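Run:
```python
from h import *
import pickle
im=cv2.imread("pics/wend.png").astype(int);s=pickle.load(open("wend.pkl","rb"));c=cam("wrist",s)
t=np.array([541.5,-200.9]);th=.31;R=np.array([[np.cos(th),-np.sin(th)],[np.sin(th),np.cos(th)]])
B=lambda p,z:(R.T@(ray(c,p,z)[:2]-t)).round(1)
red=(im[...,2]>90)&(im[...,1]<40)&(im[...,0]<40)
y,x=np.nonzero(red[:180]);print('red rows',y.min(),y.max(),'nose',B((x[y<y.min()+3].mean(),y.min()),61.5),'peg end',B((x[y>y.max()-3].mean(),y.max()-7),84.5))
g=cv2.GaussianBlur(im.astype(np.uint8),(3,3),0)[...,1].astype(int)
for yy in (40,60): print('plate row',yy,g[yy,196:212],g[yy,352:366])
for yy in (100,120): print('base row',yy,g[yy,208:222],g[yy,344:358])
print(g[70:90,240],g[125:140,240],g[70:90,330],g[122:140,330])
```

```text
red rows 67 169 nose [-49.7  -0.7] peg end [-121.8   -0.3]
plate row 40 [176 177 179 181 183 176 162 159 165 168 168 169 169 169 168 169] [166 165 165 165 165 165 166 162 142 120 117 122 123 123]
plate row 60 [185 184 180 177 176 177 179 176 166 161 163 164 164 164 164 164] [167 166 166 167 167 168 164 146 137 161 182 185 185 183]
base row 100 [180 181 184 187 187 164 112  74  67  68  66  66  65  65] [ 66  66  65  65  65  61  64  92 120 131 134 133 129 132]
base row 120 [180 180 180 181 182 185 171 126  83  68  67  68  89 131] [ 55  48  46  46  45  51  82 120 135 136 134 135 149 175]
[171 171 170 171 172 171 171 171 168 162 138  95  68  65  66  67  67  67
  67  68] [ 68  68  68  68  67  65  74 115 165 183 183 186 187 186 185] [164 168 174 177 177 176 172 168 149 101  57  44  45  46  46  46  46  46
  46  46] [ 46  46  47  47  47  47  48  63 117 174 191 189 188 188 187 185 185 185]
```

Run:
```python
from h import *
import pickle
s=pickle.load(open("wend.pkl","rb"));c=cam("wrist",s)
t=np.array([541.5,-200.9]);th=.31;R=np.array([[np.cos(th),-np.sin(th)],[np.sin(th),np.cos(th)]])
B=lambda p,z:(R.T@(ray(c,p,z)[:2]-t)).round(1)
for p in((202.5,40),(204,60),(360.5,40),(359.5,60)):print('plate side',B(p,48.1))
for p in((240,80),(330,79)):print('plate rear',B(p,48.1))
for p in((213.7,100),(215,120),(351.5,100),(350.3,120)):print('base side',B(p,10))
for p in((240,132.3),(330,130.3)):print('base rear',B(p,10))
```

```text
plate side [-27.2  64.8]
plate side [-42.1  64.8]
plate side [-28.9 -63.8]
plate side [-44.  -63.7]
plate rear [-58.   35.9]
plate rear [-58.4 -39.6]
base side [-73.1  65.7]
base side [-91.6  65.8]
base side [-75.2 -66.2]
base side [-93.8 -65.9]
base rear [-103.7   42.1]
base rear [-103.3  -46.3]
```

```bash
python3 -c "
from cell import *
print(read_state()['clock']);print(finish_job())"
```

```text
25.25
the job is handed in; nothing more can be done
None
```

The head is back on its kinematic base, the red clip is swung closed over the rear of the plate, and I handed the job in at 25.3 s with the gripper clear.

- **Seating:** I felt the head into its seats, moving with the sideways pushes until small nudges in ±x and ±y met resistance within about 0.4 mm. I then let go and pressed on the housing top with shut fingers, peaking at a reading of 10.8 N. The top sank only about 0.1 mm under the press. During the press I also felt about 2.8 N sideways at the fingers.
- **Clip:** I turned it to its stop, where it took 7.4 N at the peg without moving further. The nose measured at base (-49.7, -0.7) against about (-50, 0) expected, and the peg at (-121.8, -0.3) against (-123, 0).
- **Position checks:** In the last two wrist views the head sits within about 1 mm of the base's place in x and y.
- **Open point:** The head's yaw reads 6 to 10 mrad less than the base's in both views. I take this as edge-finding noise, since the yaw of the gripper holding it agreed with the base. I did not check separately that each foot is fully home.
- **Other things:** In the final top view the tape, bottle, carton and pink look-alike appear unmoved; I compared them by eye only.

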